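# Inspect a sealed cap with the hand microscope

### The arm

A 7-joint arm with a two-finger parallel gripper is mounted at the origin on the work surface. World frame = base frame: x ahead of the robot, y to its left, z up, the work surface at z = 0. Lengths are in m, angles in rad, forces in N, time in s.
With the tool pointing down it reaches from about 0.35 to 0.9 m from the base axis. Payload 8.1 kg.
Tool frame: the origin (TCP) lies midway between the tips of the shut fingers; the grasp point (between the pads) lies behind it (bot.tcp_to_grasp is the z of the grasp point in the tool frame, in m); z points along the fingers, y is the line along which they close (so a half turn about z gives the same grasp; the last joint's range is limited). The gripper opens to 92 mm and grips with 3 to 60 N. Pads are 19 mm wide; open, the fingers measure 130 mm over their backs; the gripper's body (75 mm by 190 mm) begins 47 mm behind the grasp point.
Start: joints at [1.054, 0.434, 0.025, 1.573, -0.012, 1.134, -0.075], TCP at [0.251, -0.572, 0.227] pointing down, gripper open.
Joint ranges: [-2.62, 2.62], [-0.44, 2.09], [-1.27, 1.32], [0.08, 2.57], [-1.32, 4.46], [0.12, 2], [-2.74, 2.74]. Speed limits (rad/s): [2.22, 2.22, 3.01, 3.01, 3.14, 3.14, 3.14].

### API

Orientations are given as a unit quaternion [w, x, y, z].
In Python, from workcell import bot, optics, job, models gives the robot as it stands.
- The arm moves only by the tool send_rows, never from a script. Its argument "rows" is a list of rows, each a list of 7 numbers: the turn, a rotation vector about the tool's x, y, z in units of pi/4 rad (1.0 is pi/4 rad), then the shift along the tool's x, y, z in units of 200 mm (1.0 is 200 mm), then the opening, from 0 (shut) to 1 (fully open). A call has 1 to 20 rows; each row is the pose to reach, as a shift and turn from the pose commanded when the call began, along the tool's axes at that moment; what a row does not reach only later rows make up. A row lasts 1/10 s, in which the tool goes at most 50 mm and 8.59 degrees, less where a joint would pass 70% of its speed; a pose out of reach is approached as far as the arm can. A call with a number of a shift or a turn outside -1 to 1 is refused whole. A call with a gripper value outside its range is refused whole. The fingers move at their own pace and stop on an object; "newtons" is the grip in N (left out, the last holds). Time passes only in rows, so rows that repeat a pose let the fingers close. It gives the time, the measured TCP pose, the force, the opening and the grip force at its end, in the units of the state.
- bot.observe(): the state, without advancing time (a new reading comes with each control period).
- optics.read_camera(name): name is "scene" or "side" or "wrist"; returns (picture, depth): 480x640x3 uint8, red, green, blue; 480x640 float32, m along the optical axis (not along the pixel's ray), 0 where there is no reading.
- optics.camera_model(name): a dict with "fx", "fy", "cx", "cy" (pixels), "eye" and "orientation" of the camera in the world; the wrist camera has in their place "T_tool_cam" (4x4, takes a point from camera to tool coordinates, whose origin is the TCP and whose axes are the flange's). Camera axes: x right, y down, z forward; pixel columns grow to the right and rows downward; lengths in m; the calibration is good to about 2 mm. The wrist camera is an equidistant fisheye: a pixel r from the principal point sees the ray r / f radians off the axis. A picture is of the moment at which its call begins: read the wrist's pose just before it. camera_model takes no time and is no camera call.
- job.sign_off(): hands the job in; it is judged then, once.
Trained networks look in the newest picture that a camera, given by its name, has taken for a name from the list of things; names that differ only in an ending like _2 or _b are one class to them, and where a whole thing is asked for, a point or a joint stands for the part that bears it (a point fixed in the world has none). Each returns a list of dicts, best first, with "conf" (0 to 1); they miss things now and then, are a little off and sometimes report something else, mostly with a low value. They report only what shows in the picture. A call takes as long as a camera call. They do not tell look-alikes from the thing itself.
- models.search_frame(query, camera): "at" ([x, y, z] in m, in world coordinates, good to about 4 mm: the middle of the surface that is visible of it).
- models.outline_of(query, camera): "pixels" (480x640 bool, what is visible of it).
The state is a dict: "t": time; "joint_positions": joint angles; "joint_velocities": joint speeds; "effort": joint torques, N m; "tool_pos": TCP position; "tool_rot": TCP orientation; "ft_force": force on the tool from outside, world axes, zero at the start; "moment": the same for the moment, N m; "gripper_width": finger opening in m; "grasp_force": force on a finger pad.
Only numpy, scipy, OpenCV 4.12 (cv2) and the standard library are available. Lean on these libraries where they do the work, as an engineer would, in place of code of your own. Each camera call takes 0.05 s, during which the arm holds its last target. There are 200 camera calls.

### The job

Take the cordless hand microscope out of its sloping sleeve and look at the freshly sealed white cap with it: turn the microscope upright, nose down, and hold it still with its nose about 25 mm above the middle of that cap, touching neither the cap nor the coil and its head. Leave the jar and everything else on the bench as it is. Finish while still holding the microscope there; do not put it down or let go.

Things in the scene. Friction and masses are not known exactly. Their poses are not given: they have to be found in the camera images.
- scope_mid (a point): Hand microscope: black round stick 150 mm long, 34 mm thick, 0.1 to 0.17 kg; white nose 30 mm thick over the first 20 mm, silver rings near the middle, bevelled tail with green dot. Point on its axis, 75 mm from the nose face; z runs from nose to tail. Starts nose down in the holder's sleeve, leaning 45 degrees; the upper 70 mm stick out, tail up and roughly towards the sealing head.
- scope_nose (a point): Middle of the microscope's flat nose face (the end that looks), 75 mm from scope_mid along its -z.
- sleeve_mouth (a point): Middle of the mouth of the grey holder sleeve, 105 mm above the table; axes are the holder's. The sleeve is a fixed tube, 40 mm bore, 50 mm outside, 80 mm deep. Its axis, outwards, is (-0.707, 0, 0.707) in the holder's frame; the microscope must be drawn about 80 mm along it to come free.
- cap_top (a point): Middle of the top face of the white cap (47 mm across, small black square code on it) of the sample jar: amber glass, 53 mm wide, 88 mm tall, loose, standing in a yellow nest inside the copper coil, so that the cap top is 94 mm above the table. z is up.
- station: Induction sealing head on its stage, fixed. Origin on the table below the coil's middle, z up, x level from coil to head. Coil: level ring of 6 mm copper tube, 110 mm across, 82 mm above the table, round the cap. Cone and flange at x = 66 to 145 mm, up to 127 mm high; black head to x = 310 mm, 104 mm wide, 240 mm high; stage column with knob, y = -54 to -102 mm, 250 mm high; hoses to x = 453 mm.
- nest: Yellow locating nest under the sample jar, 82 mm wide, 12 mm high, fixed; origin at the middle of its underside.
- scope: The hand microscope as a whole; origin at the middle of its nose face, z towards its tail.
- scope_holder: The microscope's holder, fixed: sloping sleeve on a foot plate 130 x 90 x 12 mm that reaches from 20 mm on the -x side of the sleeve mouth to 110 mm on its +x side. Origin on the table below the middle of the sleeve mouth; axes as for sleeve_mouth.
- sample_jar: The sample jar with the white cap; origin at the middle of its underside, z up.
- jar_a: Bystander: jar like the sample jar but with a blue cap; origin under its middle.
- jar_b: Bystander: another blue-capped jar.
- jar_c: Bystander: another blue-capped jar.
- spare_nest: Bystander: spare yellow nest ring, 82 mm wide, 12 mm high, loose.
- caliper: Bystander: digital caliper lying flat, 210 mm long; origin at the free end of its beam, which runs from there along its -x.
- screwdriver_tip (a point): Bystander: tip of a red screwdriver lying along its x, 170 mm long, handle towards its -x.
- tape_roll: Bystander: roll of copper-coloured tape, 90 mm across, 24 mm high.
- cap_tray: Bystander: grey open tray 160 x 130 x 45 mm with white caps.
There are look-alikes about, which are no part of the job. What is shaped like the scope_holder but green, pink or yellow is not meant.

How it is judged:
On the way:
1. the microscope has been drawn clear of its sleeve and is held raised in the fingers (height (world z) of scope_nose above 0.1 m and contact force between scope and scope_holder below 0.1 N and contact force between the fingers and scope above 1 N), for 0.2 s.
At the end, for the whole second after the job is handed in: The microscope is held still in the fingers, touching nothing else, upright within 12 degrees, nose down, its nose face 10 to 45 mm above the cap and within 12 mm of the cap's middle; the sample jar is within 8 mm and every other loose thing within 20 mm of where it was (horizontal distance between scope_nose and cap_top below 0.012 m and z of scope_nose in the frame of cap_top between 0.01 and 0.045 m and angle between scope_mid's own z axis and vertical below 0.21 rad and contact force between the fingers and scope above 1 N and contact force between scope and sample_jar below 0.1 N and contact force between scope and station below 0.1 N and contact force between scope and scope_holder below 0.1 N and contact force between scope and nest below 0.1 N and linear speed of scope below 0.03 m/s and angular speed of scope below 0.2 rad/s and angle between cap_top's own z axis and vertical below 0.05 rad and distance of cap_top from where it was at the start of the episode below 0.008 m and distance of each of jar_a, jar_b, jar_c, spare_nest, caliper, tape_roll, cap_tray, screwdriver_tip from where it was at the start of the episode below 0.02 m); the arm keeps its last pose, push and grip.
It fails at once if the coil, sealing head or stage is touched with more than 2 N (contact force between station and anything else above 2 N).
It fails at once if the sample jar is shifted by more than 8 mm or tipped (distance of cap_top from where it was at the start of the episode above 0.008 m or angle between cap_top's own z axis and vertical above 0.1 rad).
It fails at once if the sample jar is touched with the microscope or the robot (contact force between any of scope, the arm, the fingers and sample_jar above 1 N).
It fails at once if another loose thing on the bench is moved by more than 20 mm (distance of any of jar_a, jar_b, jar_c, spare_nest, caliper, tape_roll, cap_tray, screwdriver_tip from where it was at the start of the episode above 0.02 m).
It also fails if it takes over 35 s, if anything falls off the work surface, if the arm or the gripper's body presses on something with over 40 N, if the wrist force passes 120 N, or if a joint passes its speed limit or range.

## Working session

There is one attempt and no reset: what is moved stays moved. The work goes in short steps, Python scripts to look and compute and a tool call to move; the robot and the scene stay as the last step left them, time stands still between calls to the robot, and variables do not carry over. Pictures are saved under pics/ and viewed, at most 10 in all, crops included, and the job is handed in when it is done.

Besides the shell and the picture viewer there is one more tool, called after ">>>" by a JSON object that holds its "method" and its "body". send_rows: Moves the arm, as the interface text tells. Shifts and turns lie within -1 to 1; 1 stands for 200 mm of shift or pi/4 rad of turn. Its arguments: {"type":"object","properties":{"rows":{"type":"array","items":{"type":"array","items":{"type":"number","minimum":-1,"maximum":1}}},"newtons":{"type":"number"}},"required":["rows"]}

```bash
mkdir -p pics; cat > h.py <<'E'
import numpy as np, cv2
from workcell import bot, optics, job, models
from scipy.spatial.transform import Rotation as R
def q2R(q): return R.from_quat([q[1],q[2],q[3],q[0]])
def cloud(cam,depth):
    m=optics.camera_model(cam); v,u=np.mgrid[:480,:640]
    P=np.stack([(u-m['cx'])/m['fx']*depth,(v-m['cy'])/m['fy']*depth,depth],-1)
    return P@q2R(m['orientation']).as_matrix().T+np.array(m['eye'])
def save(n,p): cv2.imwrite('pics/'+n,p[:,:,::-1])
E
python3 - <<'E'
from h import *
print(bot.observe()); print(bot.tcp_to_grasp)
for c in ("scene","side"):
    p,d=optics.read_camera(c); save(c+'.png',p); np.save(c+'.npy',d); print(c,optics.camera_model(c))
    for q in ("scope","scope_holder","cap_top","station","sleeve_mouth"):
        print(q,[(np.round(r['at'],3),round(r['conf'],2)) for r in models.search_frame(q,c)][:4])
E
```

```text
{'t': 0.0, 'joint_positions': array([ 1.05438584,  0.43522007,  0.02496954,  1.57413722, -0.01158182,
        1.13397729, -0.07507463]), 'joint_velocities': array([ 0.00089769, -0.00031251,  0.0019162 , -0.00037635, -0.00083725,
        0.00043708, -0.00111298]), 'effort': array([-3.57540257e-04, -6.67848945e+01,  9.84711796e-01, -3.14456463e+01,
       -6.05689245e-02,  4.24838613e-02,  1.96864357e-04]), 'tool_pos': array([ 0.25104374, -0.57179003,  0.22593123]), 'tool_rot': array([-7.61281472e-04,  9.78674546e-01,  2.05415420e-01, -2.41391366e-04]), 'ft_force': array([0.22203139, 0.79473387, 0.13041599]), 'moment': array([-0.0202798 , -0.05762058,  0.03728861]), 'grasp_force': 0.0, 'gripper_width': 0.09200878195093565}
-0.0188
scene {'fx': 448.1412879317325, 'fy': 448.1412879317325, 'cx': 318.37438794299794, 'cy': 242.06497433124966, 'eye': array([ 1.11424214, -0.13336198,  0.71659134]), 'orientation': array([-0.27616861,  0.6575208 ,  0.64984365, -0.26286977])}
scope [(array([ 0.579, -0.088,  0.138]), 0.61)]
scope_holder [(array([ 0.316, -0.508,  0.013]), 0.97), (array([ 0.207, -0
[... 561 characters left out ...]
e': array([0.105868  , 0.51433288, 0.88673691]), 'orientation': array([ 0.09203334, -0.23564368,  0.89947403, -0.35629817])}
scope [(array([ 0.556, -0.078,  0.143]), 0.9), (array([ 0.341, -0.015,  0.008]), 0.67)]
scope_holder [(array([ 0.3  , -0.496,  0.015]), 0.94), (array([ 0.563, -0.132,  0.012]), 0.62), (array([ 0.692, -0.289,  0.015]), 0.58), (array([ 0.186, -0.284,  0.01 ]), 0.57)]
cap_top [(array([0.489, 0.252, 0.085]), 0.92)]
station [(array([0.453, 0.414, 0.218]), 0.57), (array([ 0.338, -0.358,  0.022]), 0.51)]
sleeve_mouth [(array([0.293, 0.188, 0.015]), 0.95), (array([ 0.297, -0.495,  0.007]), 0.84), (array([ 0.695, -0.288,  0.015]), 0.68), (array([ 0.186, -0.284,  0.01 ]), 0.61)]
```

View pics/scene.png

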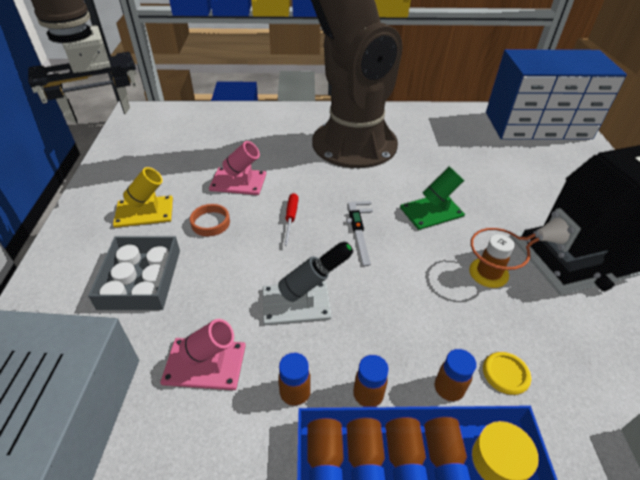

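View pics/side.png

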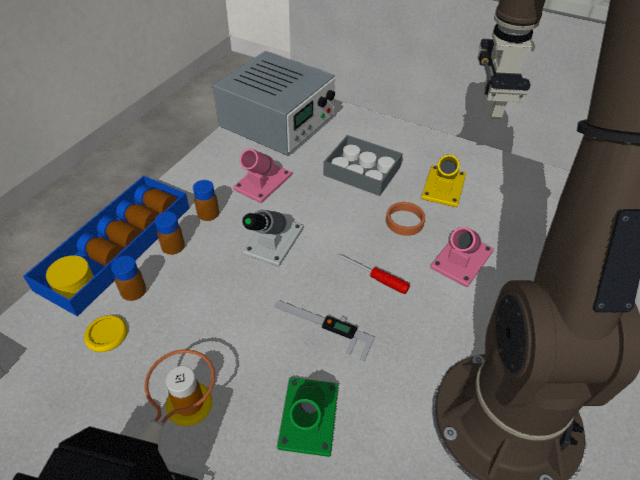

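The scope sits in the grey holder at scene (305,285) and side (268,232). The look-alike holders are pink at scene (240,165) and (205,355), yellow at (145,195) and green at (435,195). All four are empty, so the grey one is the target. The white cap is at scene (500,243) and side (182,378). Next I fit the scope axis and the cap top.

```bash
python3 - <<'E'
from h import *
from scipy.optimize import least_squares
A=[];capall=[]
for c,box,cb in (("scene",(315,235,360,275),(484,230,518,258)),("side",(238,200,292,240),(163,362,202,392))):
    p,d=optics.read_camera(c); X=cloud(c,d); hsv=cv2.cvtColor(p,cv2.COLOR_RGB2HSV)
    m=models.outline_of("scope",c)[0]['pixels']&(d>0)
    Y=X[m]; print(c,'scope',m.sum(),np.round(Y.min(0),3),np.round(Y.max(0),3))
    Y=Y[(Y[:,2]>.08)&(Y[:,2]<.2)]
    np.save('sc_'+c,Y); A.append(Y)
    u0,v0,u1,v1=cb; Z=X[v0:v1,u0:u1].reshape(-1,3); h=hsv[v0:v1,u0:u1].reshape(-1,3)
    Z=Z[(Z[:,2]>.086)&(Z[:,2]<.102)&(h[:,1]<60)]
    print('cap',len(Z),np.round(Z.min(0),3),np.round(Z.max(0),3),np.round(Z.mean(0),3),'minmaxmid',np.round((Z.min(0)+Z.max(0))/2,3), cv2.minEnclosingCircle((Z[:,:2]*1000).astype(np.float32)))
    crop=cv2.resize(p[190:290,230:380] if c=="scene" else p[185:285,220:320],None,fx=4,fy=4); save('crop_'+c+'.png',crop)
    def f(x,Y):
        a=np.array([np.cos(x[2])*np.cos(x[3]),np.sin(x[2])*np.cos(x[3]),np.sin(x[3])])
        P=Y-[x[0],x[1],.14]; return np.linalg.norm(np.cross(P,a),axis=1)-.017
    for nm,Q in ((c,Y),("both",np.vstack(A))):
        x0=[Q[:,0].mean(),Q[:,1].mean(),1.9,np.pi/4]
        s=least_squares(lambda x:np.r_[f(x,Q),(x[3]-np.pi/4)*.2],x0,loss='soft_l1',f_scale=.003)
        a=np.array([np.cos(s.x[2])*np.cos(s.x[3]),np.sin(s.x[2])*np.cos(s.x[3]),np.sin(s.x[3])])
        t=(Q-[s.x[0],s.x[1],.14])@a
        print(nm,np.round(s.x,3),np.std(f(s.x,Q)).round(4),'tail t',np.percentile(t,[1,50,99]).round(3))
E
```

```text
scene scope 772 [ 0.431 -0.128 -0.002] [ 0.59  -0.057  0.162]
cap 380 [0.476 0.223 0.086] [0.523 0.27  0.098] [0.502 0.245 0.093] minmaxmid [0.499 0.246 0.092] ((497.6045227050781, 245.1077880859375), 25.60765838623047)
scene [ 0.567 -0.075  1.7    0.762] 0.0027 tail t [-0.056 -0.016  0.018]
both [ 0.567 -0.075  1.7    0.762] 0.0027 tail t [-0.056 -0.016  0.018]
side scope 469 [ 0.55  -0.195 -0.002] [ 0.681 -0.054  0.165]
cap 633 [0.474 0.225 0.086] [0.521 0.271 0.1  ] [0.496 0.249 0.096] minmaxmid [0.498 0.248 0.093] ((497.71484375, 247.8108673095703), 24.06963539123535)
side [ 0.571 -0.078  1.558  0.78 ] 0.0044 tail t [-0.07   0.005  0.024]
both [ 0.568 -0.074  1.661  0.737] 0.0035 tail t [-0.062 -0.012  0.021]
```

The cap top is at about (0.498, 0.247, 0.094). The scope axis passes (0.568, -0.075, 0.14) with azimuth about 1.67 and elevation 45°. I'll grip the tail with the fingers along the axis. That way, once upright, the tool points straight down over the cap.

```bash
cat >> h.py <<'E'
AZ=1.67
def frame(el,az=AZ):  # tool z = -axis ; y level
    a=np.array([np.cos(az)*np.cos(el),np.sin(az)*np.cos(el),np.sin(el)])
    y=np.array([np.sin(az),-np.cos(az),0]); return np.stack([np.cross(y,-a),y,-a],1)
def plan(pos,Rt=None):
    s=bot.observe(); R0=q2R(s['tool_rot']); Rt=R0 if Rt is None else R.from_matrix(Rt)
    r=(R0.inv()*Rt).as_rotvec()/(np.pi/4); t=R0.inv().apply(np.array(pos)-s['tool_pos'])/.2
    print('turn',r.round(3),'shift',t.round(3)); return r,t
E
python3 - <<'E'
from h import *
plan([.36,-.42,.36]); s=bot.observe(); R0=q2R(s['tool_rot'])
Rt=(R.from_euler('z',40,degrees=True)*R0).as_matrix()
plan([.36,-.43,.37],Rt)
E
```

```text
turn [0. 0. 0.] shift [ 0.804 -0.479 -0.666]
turn [-0.     0.    -0.889] shift [ 0.784 -0.433 -0.716]
```

View pics/crop_scene.png

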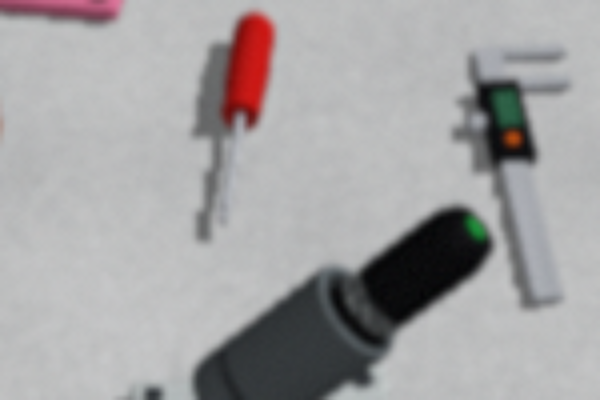

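The close crop confirms it: a black stick with a green-dot tail (475,228) and silver rings stands in the grey sleeve.

>>> {"method": "send_rows", "body": {"rows": [[0, 0, -0.25, 0.2, -0.1, -0.5, 1], [0, 0, -0.5, 0.4, -0.2, -0.7, 1], [0, 0, -0.7, 0.6, -0.35, -0.7, 1], [0, 0, -0.9, 0.8, -0.45, -0.7, 1], [0, 0, -0.9, 0.8, -0.45, -0.7, 1], [0, 0, -0.9, 0.8, -0.45, -0.7, 1]]}}

```text
t: 1.4
tool_pos: [0.3671, -0.4202, 0.3695]
tool_rot: [0.002, 0.844, 0.537, 0.002]
ft_force: [0.6, -0.5, -0.3]
gripper_width: 0.0916
grasp_force: 0.0
```

```bash
python3 - <<'E'
from h import *
s=bot.observe(); print(s['t'],s['tool_pos'],s['joint_positions'].round(2))
plan([.49,-.26,.36],frame(np.radians(75)))
E
```

```text
1.4 [ 0.36709219 -0.42016864  0.36946703] [ 0.9   0.25 -0.19  1.49  0.04  1.4   0.28]
turn [-0.083 -0.326 -0.68 ] shift [0.986 0.218 0.05 ]
```

>>> {"method": "send_rows", "body": {"rows": [[-0.02, -0.08, -0.17, 0.25, 0.05, 0, 1], [-0.04, -0.16, -0.34, 0.5, 0.1, 0, 1], [-0.06, -0.24, -0.51, 0.75, 0.15, 0, 1], [-0.08, -0.32, -0.68, 1, 0.2, 0, 1], [-0.08, -0.32, -0.68, 1, 0.2, 0, 1], [-0.08, -0.32, -0.68, 1, 0.2, 0, 1]]}}

```text
t: 2.0
tool_pos: [0.4855, -0.2611, 0.3666]
tool_rot: [0.092, 0.669, 0.732, -0.088]
ft_force: [0.2, -2.0, 0.5]
gripper_width: 0.0918
grasp_force: 0.0
```

```bash
python3 - <<'E'
from h import *
s=bot.observe(); print(s['t'],s['joint_positions'].round(2))
F=frame(np.pi/4); G=np.array([.569,-.085,.129]); tc=G+F[:,2]*.0188
plan(tc-F[:,2]*.13,F)
E
```

```text
2.0 [ 0.55  0.19 -0.39  1.62  0.33  1.3   0.18]
turn [-0.013 -0.675 -0.007] shift [1.393 0.495 0.455]
```

>>> {"method": "send_rows", "body": {"rows": [[0, -0.1, 0, 0.25, 0.1, 0, 1], [0, -0.2, 0, 0.5, 0.2, 0, 1], [0, -0.3, 0, 0.75, 0.3, 0, 1], [0, -0.4, 0, 1, 0.4, 0, 1], [0, -0.5, 0, 1, 0.5, 0, 1], [0, -0.67, 0, 1, 0.5, 0, 1], [0, -0.67, 0, 1, 0.5, 0, 1]]}}

```text
t: 2.7
tool_pos: [0.567, -0.0602, 0.3124]
tool_rot: [0.278, 0.622, 0.683, -0.262]
ft_force: [-0.2, -0.4, -0.4]
gripper_width: 0.092
grasp_force: 0.0
```

```bash
python3 - <<'E'
from h import *
s=bot.observe(); print(s['t'],s['joint_positions'].round(2))
F=frame(np.pi/4); G=np.array([.569,-.085,.129]); tc=G+F[:,2]*.0188
plan(tc-F[:,2]*.13,F)
E
```

```text
2.7 [-0.1   0.43 -0.48  1.68  0.86  1.58 -0.72]
turn [-0.02  -0.001  0.001] shift [0.56  0.001 0.181]
```

>>> {"method": "send_rows", "body": {"rows": [[-0.02, 0, 0, 0.2, 0, 0, 1], [-0.02, 0, 0, 0.4, 0, 0.1, 1], [-0.02, 0, 0, 0.56, 0, 0.18, 1], [-0.02, 0, 0, 0.56, 0, 0.18, 1], [-0.02, 0, 0, 0.56, 0, 0.18, 1]]}}

```text
t: 3.2
tool_pos: [0.5623, -0.0104, 0.2122]
tool_rot: [0.283, 0.623, 0.683, -0.255]
ft_force: [0.3, 0.5, 0.7]
gripper_width: 0.0913
grasp_force: 0.0
```

```bash
python3 - <<'E'
from h import *
from scipy.optimize import least_squares
s=bot.observe(); m=optics.camera_model("wrist"); p,d=optics.read_camera("wrist"); save('w1.png',p)
print(s['joint_positions'].round(2),{k:np.round(v,3) for k,v in m.items()})
v,u=np.mgrid[:480,:640]; dx=(u-m['cx'])/m['fx']; dy=(v-m['cy'])/m['fy']; r=np.hypot(dx,dy)+1e-9
k=np.tan(np.minimum(r,1.4))/r; P=np.stack([dx*k*d,dy*k*d,d],-1)
T=np.array(m['T_tool_cam']); Xt=P@T[:3,:3].T+T[:3,3]
X=q2R(s['tool_rot']).apply(Xt.reshape(-1,3)).reshape(480,640,3)+s['tool_pos']
o=models.outline_of("scope","wrist"); print([(q['conf'],q['pixels'].sum()) for q in o])
mk=o[0]['pixels']&(d>0); mk=cv2.erode(mk.astype(np.uint8),np.ones((3,3)))>0
Y=X[mk]; y=Xt[mk]; print('tool-frame pts', np.percentile(y,[2,50,98],axis=0).round(3))
a0=np.array([.569,-.085,.129]); 
F=q2R(s['tool_rot']).as_matrix(); 
Y=Y[(Y[:,2]>.10)&(Y[:,2]<.19)]; L=(Y-a0)@F
L=L[(np.hypot(L[:,0],L[:,1])<.04)]
# axis in tool axes: x=x0+sx*z ; y=y0+sy*z
def f(q):
    return np.hypot(L[:,0]-q[0]-q[2]*L[:,2],L[:,1]-q[1]-q[3]*L[:,2])-.017
L=L[L[:,2]>-.028]
g=least_squares(f,[0,0,0,0],loss='soft_l1',f_scale=.002); print(len(L),g.x.round(4),np.std(f(g.x)),L.min(0),L.max(0))
F=frame(np.pi/4); plan(a0+F[:,2]*.0188,F)
E
```

```text
[-0.19  0.56 -0.49  1.76  0.89  1.49 -0.94] {'fx': np.float64(371.648), 'fy': np.float64(371.648), 'cx': np.float64(320.498), 'cy': np.float64(244.107), 'T_tool_cam': array([[ 0.001, -0.956, -0.293,  0.08 ],
       [ 1.   ,  0.001, -0.   , -0.001],
       [ 0.001, -0.293,  0.956, -0.159],
       [ 0.   ,  0.   ,  0.   ,  1.   ]])}
[(0.68, np.int64(2359)), (0.29, np.int64(3353))]
tool-frame pts [[-0.004 -0.015  0.076]
 [ 0.014 -0.002  0.079]
 [ 0.022  0.012  0.139]]
776 [-0.0009 -0.0009  0.0261 -0.0074] 0.0007373273269347293 [-0.00242724 -0.01643324 -0.0279714 ] [0.01729047 0.01420862 0.02975272]
turn [ 0.002 -0.005 -0.012] shift [ 0.028 -0.008  0.659]
```

View pics/w1.png

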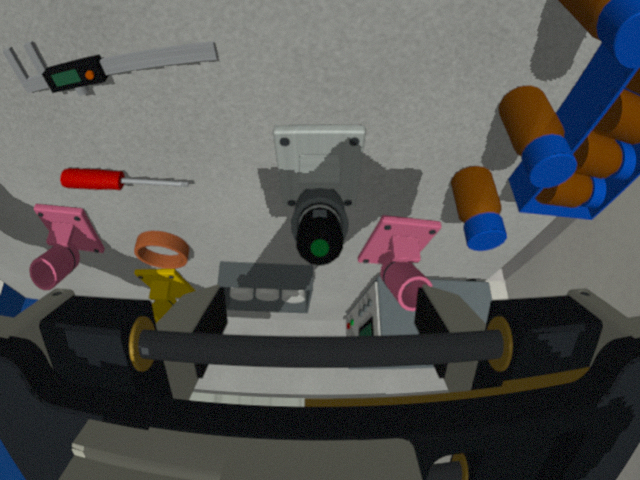

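The wrist view shows the green tail dot at (320,247) with the sleeve behind it, so it is centred to about 1 mm. I go straight in and close.

>>> {"method": "send_rows", "body": {"rows": [[0, 0, -0.01, 0.02, -0.01, 0.12, 1], [0, 0, -0.01, 0.02, -0.01, 0.24, 1], [0, 0, -0.01, 0.02, -0.01, 0.36, 1], [0, 0, -0.01, 0.02, -0.01, 0.48, 1], [0, 0, -0.01, 0.02, -0.01, 0.58, 1], [0, 0, -0.01, 0.02, -0.01, 0.66, 1], [0, 0, -0.01, 0.02, -0.01, 0.66, 1], [0, 0, -0.01, 0.02, -0.01, 0.66, 1]]}}

```text
t: 4.1
tool_pos: [0.5696, -0.0974, 0.115]
tool_rot: [0.283, 0.619, 0.686, -0.255]
ft_force: [0.0, -1.0, 0.4]
gripper_width: 0.0918
grasp_force: 0.0
```

>>> {"method": "send_rows", "body": {"newtons": 30, "rows": [[0, 0, 0, 0, 0, 0, 0], [0, 0, 0, 0, 0, 0, 0], [0, 0, 0, 0, 0, 0, 0], [0, 0, 0, 0, 0, 0, 0], [0, 0, 0, 0, 0, 0, 0], [0, 0, 0, 0, 0, 0, 0], [0, 0, 0, 0, 0, 0, 0], [0, 0, 0, 0, 0, 0, 0], [0, 0, 0, 0, 0, 0, 0], [0, 0, 0, 0, 0, 0, 0], [0, 0, 0, 0, 0, 0, 0], [0, 0, 0, 0, 0, 0, 0]]}}

```text
t: 5.3
tool_pos: [0.5694, -0.0976, 0.1146]
tool_rot: [0.283, 0.619, 0.686, -0.255]
ft_force: [-0.2, 0.1, -0.3]
gripper_width: 0.0336
grasp_force: 30.0
```

Gripped at 33.6 mm. Drawing it out along the axis.

>>> {"method": "send_rows", "body": {"rows": [[0, 0, 0, 0, 0, -0.06, 0], [0, 0, 0, 0, 0, -0.12, 0], [0, 0, 0, 0, 0, -0.2, 0], [0, 0, 0, 0, 0, -0.28, 0], [0, 0, 0, 0, 0, -0.36, 0], [0, 0, 0, 0, 0, -0.44, 0], [0, 0, 0, 0, 0, -0.52, 0], [0, 0, 0, 0, 0, -0.6, 0], [0, 0, 0, 0, 0, -0.65, 0], [0, 0, 0, 0, 0, -0.65, 0]]}}

```text
t: 6.3
tool_pos: [0.5604, -0.0048, 0.2077]
tool_rot: [0.283, 0.619, 0.687, -0.254]
ft_force: [0.2, 0.5, -1.8]
gripper_width: 0.0331
grasp_force: 30.0
```

```bash
python3 - <<'E'
from h import *
s=bot.observe(); print(s['joint_positions'].round(2))
F=frame(np.pi/2)
plan([.56,.0,.34],F); plan([.498,.07,.30],F)
E
```

```text
[-0.2   0.56 -0.49  1.77  0.89  1.49 -0.95]
turn [0.004 0.994 0.005] shift [-0.449  0.001 -0.487]
turn [0.004 0.994 0.005] shift [-0.038 -0.271 -0.613]
```

>>> {"method": "send_rows", "body": {"rows": [[0, 0, 0, -0.1, 0, -0.1, 0], [0, 0.1, 0, -0.2, 0, -0.2, 0], [0, 0.2, 0, -0.3, 0, -0.3, 0], [0, 0.3, 0, -0.4, 0, -0.4, 0], [0, 0.4, 0, -0.45, 0, -0.48, 0], [0, 0.5, 0, -0.45, 0, -0.48, 0], [0, 0.6, 0, -0.45, 0, -0.48, 0], [0, 0.7, 0, -0.45, 0, -0.48, 0], [0, 0.8, 0, -0.45, 0, -0.48, 0], [0, 0.9, 0, -0.45, 0, -0.48, 0], [0, 0.99, 0, -0.45, 0, -0.48, 0], [0, 0.99, 0, -0.45, 0, -0.48, 0], [0, 0.99, 0, -0.45, 0, -0.48, 0]]}}

```text
t: 7.6
tool_pos: [0.5592, -0.0037, 0.3377]
tool_rot: [0.002, 0.671, 0.742, -0.003]
ft_force: [-0.1, 1.3, -2.0]
gripper_width: 0.0332
grasp_force: 30.0
```

```bash
python3 - <<'E'
from h import *
s=bot.observe(); print(s['t'],s['joint_positions'].round(2),s['gripper_width'])
F=frame(np.pi/2)
p,d=optics.read_camera("scene"); save('s2.png',cv2.resize(p[100:300,280:560],None,fx=2.5,fy=2.5))
X=cloud("scene",d); o=models.outline_of("scope","scene"); print([(q['conf'],q['pixels'].sum()) for q in o])
Y=X[o[0]['pixels']&(d>0)]; print(np.percentile(Y,[1,50,99],axis=0).round(3))
p,d=optics.read_camera("side"); X=cloud("side",d); o=models.outline_of("scope","side"); print([(q['conf'],q['pixels'].sum()) for q in o])
if o: Y=X[o[0]['pixels']&(d>0)]; print(np.percentile(Y,[1,50,99],axis=0).round(3))
plan([.52,.15,.30],F)
E
```

```text
7.6 [ 0.36  0.32 -0.61  1.52  0.19  1.36 -0.17] 0.033215551238319395
[(0.91, np.int64(1287)), (0.58, np.int64(1518)), (0.58, np.int64(657))]
[[ 0.168 -0.024  0.002]
 [ 0.573 -0.014  0.302]
 [ 0.579  0.064  0.381]]
[(0.7, np.int64(1226))]
[[ 0.543 -0.178  0.005]
 [ 0.552  0.008  0.315]
 [ 0.722  0.014  0.391]]
turn [-0.001  0.007  0.007] shift [ 0.775 -0.116  0.187]
```

View pics/s2.png

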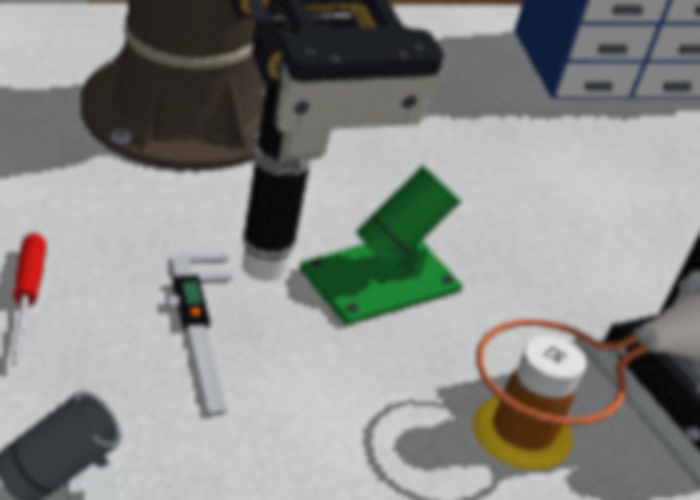

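The scope hangs clear and upright, with its white nose at crop (265,262), the emptied sleeve at (60,445) and the cap at (552,355). I measure its axis and nose relative to the TCP.

```bash
python3 - <<'E'
from h import *
from scipy.optimize import least_squares
s=bot.observe(); t=s['tool_pos']; Q=[]
for c in ("scene","side"):
    p,d=optics.read_camera(c); X=cloud(c,d).reshape(-1,3); L=X-t
    L=L[(np.hypot(L[:,0],L[:,1])<.035)&(L[:,2]<-.008)&(L[:,2]>-.13)&(d.ravel()>0)]
    f=lambda q,L=L: np.hypot(L[:,0]-q[0]-q[2]*L[:,2],L[:,1]-q[1]-q[3]*L[:,2])-np.where(L[:,2]<-.077,.015,.017)
    g=least_squares(f,[0,0,0,0],loss='soft_l1',f_scale=.002)
    print(c,len(L),g.x.round(4),np.std(f(g.x)).round(4),'nose z',np.percentile(L[:,2],[0.5,2]).round(4)); Q.append(L)
L=np.vstack(Q); g=least_squares(lambda q:f(q,L),[0,0,0,0],loss='soft_l1',f_scale=.002); print(g.x.round(4))
x=g.x; print('nose off',x[0]-.095*x[2],x[1]-.095*x[3])
E
```

```text
scene 959 [ 0.0002 -0.0031  0.0007  0.0117] 0.0008 nose z [-0.0978 -0.0958]
side 741 [ 0.0012 -0.0029  0.0001  0.0111] 0.0009 nose z [-0.0959 -0.0945]
[ 0.0005 -0.0031  0.0006  0.0114]
nose off 0.0004819907396718877 -0.004165525701617964
```

>>> {"method": "send_rows", "body": {"rows": [[0, 0, 0, 0.12, -0.02, 0.03, 0], [0, 0, 0, 0.26, -0.04, 0.07, 0], [0, 0, 0, 0.4, -0.06, 0.1, 0], [0, 0, 0, 0.54, -0.08, 0.14, 0], [0, 0, 0, 0.66, -0.1, 0.17, 0], [0, 0, 0, 0.77, -0.12, 0.19, 0], [0, 0, 0, 0.77, -0.12, 0.19, 0]]}}

```text
t: 8.6
tool_pos: [0.5181, 0.152, 0.2994]
tool_rot: [0.001, 0.668, 0.745, -0.001]
ft_force: [0.5, -0.2, -1.3]
gripper_width: 0.0336
grasp_force: 30.0
```

```bash
python3 - <<'E'
from h import *
s=bot.observe(); print(s['t'],s['joint_positions'].round(2),s['gripper_width'])
plan([.4975,.251,.275],frame(np.pi/2))
E
```

```text
8.6 [ 0.13  0.32 -0.68  1.63  0.21  1.27 -0.48] 0.03356038582775752
turn [-0.001  0.004  0.012] shift [ 0.504 -0.049  0.121]
```

>>> {"method": "send_rows", "body": {"rows": [[0, 0, 0, 0.1, -0.01, 0, 0], [0, 0, 0, 0.2, -0.02, 0, 0], [0, 0, 0, 0.3, -0.03, 0, 0], [0, 0, 0, 0.4, -0.04, 0.05, 0], [0, 0, 0, 0.47, -0.05, 0.09, 0], [0, 0, 0, 0.505, -0.05, 0.12, 0], [0, 0, 0, 0.505, -0.05, 0.12, 0], [0, 0, 0, 0.505, -0.05, 0.12, 0]]}}

```text
t: 9.4
tool_pos: [0.5002, 0.2464, 0.2752]
tool_rot: [0.002, 0.67, 0.742, -0.002]
ft_force: [-0.1, -0.1, -1.5]
gripper_width: 0.0337
grasp_force: 30.0
```

```bash
python3 - <<'E'
from h import *
s=bot.observe(); print(s['t'],s['joint_positions'].round(2),s['gripper_width'])
plan([.4975,.251,.2175],frame(np.pi/2))
p,d=optics.read_camera("side"); save('s3.png',cv2.resize(p[230:480,80:330],None,fx=2.2,fy=2.2))
E
```

```text
9.4 [-0.05  0.37 -0.69  1.62  0.25  1.24 -0.69] 0.03367104490235226
turn [-0.     0.007  0.004] shift [ 0.026 -0.011  0.289]
```

View pics/s3.png

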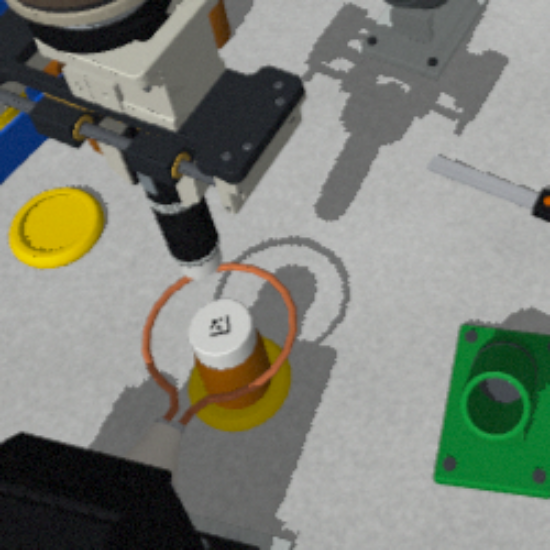

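The nose at crop (200,265) is above the cap at (222,325), and the gripper is clear of the head. Lowering.

>>> {"method": "send_rows", "body": {"rows": [[0, 0, 0, 0.02, -0.01, 0.05, 0], [0, 0, 0, 0.03, -0.01, 0.1, 0], [0, 0, 0, 0.03, -0.01, 0.15, 0], [0, 0, 0, 0.03, -0.01, 0.2, 0], [0, 0, 0, 0.03, -0.01, 0.24, 0], [0, 0, 0, 0.03, -0.01, 0.27, 0], [0, 0, 0, 0.03, -0.01, 0.285, 0], [0, 0, 0, 0.03, -0.01, 0.285, 0], [0, 0, 0, 0.03, -0.01, 0.285, 0], [0, 0, 0, 0.03, -0.01, 0.285, 0]]}}

```text
t: 10.45
tool_pos: [0.4973, 0.2529, 0.2186]
tool_rot: [0.002, 0.67, 0.742, -0.001]
ft_force: [-0.7, 0.4, -0.5]
gripper_width: 0.0336
grasp_force: 30.0
```

```bash
python3 - <<'E'
from h import *
from scipy.optimize import least_squares
s=bot.observe(); t=s['tool_pos']; print(s['t'],t)
for c in ("scene","side"):
    p,d=optics.read_camera(c); X=cloud(c,d).reshape(-1,3); L=X-t
    if c=="scene": save('s4.png',cv2.resize(p[170:300,430:580],None,fx=4,fy=4))
    L=L[(np.hypot(L[:,0],L[:,1])<.03)&(L[:,2]<-.008)&(L[:,2]>-.108)&(d.ravel()>0)]
    f=lambda q,L=L: np.hypot(L[:,0]-q[0]-q[2]*L[:,2],L[:,1]-q[1]-q[3]*L[:,2])-np.where(L[:,2]<-.077,.015,.017)
    g=least_squares(f,[0,0,0,0],loss='soft_l1',f_scale=.002); x=g.x
    C=X[(np.hypot(X[:,0]-.498,X[:,1]-.247)<.03)&(abs(X[:,2]-.094)<.008)&(d.ravel()>0)]
    print(c,x.round(4),'nose xyz',(t+[x[0]-.095*x[2],x[1]-.095*x[3],np.percentile(L[:,2],1)]).round(4),'cap z',np.percentile(C[:,2],95).round(4),np.round((C.min(0)+C.max(0))/2,3))
E
```

```text
10.45 [0.4972836  0.25289239 0.21855175]
scene [ 0.0001 -0.0031  0.      0.0106] nose xyz [0.4974 0.2488 0.1217] cap z 0.0961 [0.5   0.246 0.092]
side [ 0.001  -0.0029 -0.0025  0.0094] nose xyz [0.4986 0.2491 0.124 ] cap z 0.0981 [0.497 0.248 0.093]
```

View pics/s4.png

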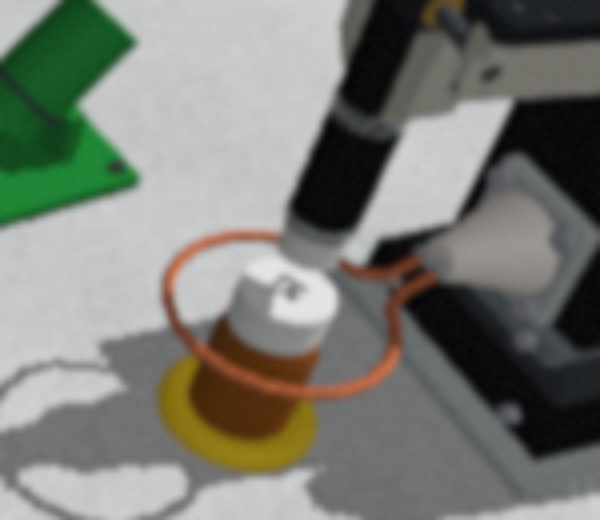

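The white nose at crop (308,245) hovers over the cap at (288,290). By measurement it is about 2 mm off centre and 26 mm above the cap, and it is still. Handing in.

```bash
python3 -c "
from workcell import job
print(job.sign_off())"
```

```text
the job is handed in; nothing more can be done
None
```

I drew the microscope from its sleeve and handed the job in at about 10.5 s. The arm still holds it upright, nose down, measured about 26 mm above the white cap and 2 mm off centre. No verdict came back.

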